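# Load a sample tube into the changer and index it

### The job

Take the capped sample tube out of the white tube rack and stand it in the empty pocket at the loading gap of the sample changer, pushing it down past the pocket's spring leaf until it bears firmly on the pocket's hidden stop, which has to be felt for: about 8 N on the stop is right, 4 N the least, and never more than 18 N, as it is glass. Then turn the carousel by its hub knob one click clockwise, seen from above, so that the loaded pocket moves on and the next empty one stands at the gap, and let go; leave everything else alone.

Things in the scene. Friction and masses are not known exactly. Their poses are not given: they have to be found in the camera images.
- tube_center (a point): the sample tube to load: clear round tube 12.6 mm across, 98 mm long in all, its top 16 mm a round grey cap 16 mm across; about 15 g. This point is on its axis, half-way up (49 mm above the foot); z points along it to the cap. It starts upright in the rack, the only tube there, standing 56 mm out of it. Hold it by the cap.
- rack: fixed white plastic tube rack, 64 x 98 x 55 mm, six round holes in two rows of three; only one hole is in use. Origin at the centre of its underside. The hole floors are 13 mm above the table.
- changer: fixed base of the sample changer: round white housing 238 mm across, 38 mm high; origin at the centre of its underside, on the carousel's axis. Its -x side is the loading side, where the steel guard rail (108 mm from the axis, top 101 mm above the table) has its gap; on its +x side stands the reader column, 74 mm wide, 118 to 154 mm from the axis, 156 mm high.
- carousel (a joint): carousel angle, rad: 0 at the start, grows clockwise seen from above. A sprung roller clicks into a notch every 0.785 rad (45 degrees). Leaving a notch takes about 0.15 N m; the resistance falls to nothing half-way, then the roller pulls on into the next notch and centres the carousel there when it is let go.
- knob_grip (a point): where to grip the hub knob: on the carousel's axis, 161 mm above the table. The grip is an upright bar 48 mm long, 12 mm thick, 38 mm high, top 173 mm above the table, on a round skirt 49 mm across (top at 135 mm). x runs along the bar's length, y across its thickness; they turn with the carousel.
- deck_center (a point): centre of the carousel's round deck, 196 mm across, at its top face 110 mm above the table. Eight pockets lie on a circle of 78 mm radius, 60 mm apart, each with its own stop height; four hold tubes loaded earlier, whose caps (16 mm across) reach 157 to 172 mm above the table.
- leaf: steel spring leaf of that pocket, on its side away from the axis; origin on the pocket's axis, 56 mm above the table. It leans 3 mm into the bore; the tube's foot meets it 45 to 30 mm above the lowest stop and it then drags on the tube with about 2 to 7 N all the way down, pushes it about 1 mm towards the axis, and holds it there.
- pocket_well: well of the pocket to load, at the loading gap at the start, 78 mm from the axis. Origin on the pocket's axis, 58 mm above the table; x points to the axis. Bore 14.6 mm across; its flared mouth, 19 mm across, is 53 mm above this point. Carries the rigid stop for the tube's foot, screw-set for the tube type anywhere from 0 to 20 mm above this point, other each time, not seen or read.
- tray: fixed shallow steel tray, 110 x 170 x 18 mm; origin at the centre of its underside.
- syringe: syringe lying in the tray, a bystander; origin at the centre of its underside.
- tweezers: tweezers lying in the tray, a bystander; origin at the centre of their underside.
- vial_a: glass vial 23 mm across, 48 mm high, a bystander; origin at the centre of its underside.
- vial_b: glass vial 23 mm across, 58 mm high, a bystander; origin at the centre of its underside.
- label_roll: roll of labels 106 x 67 x 30 mm, a bystander; origin at the centre of its underside.
- oximeter: finger oximeter 33 x 58 x 30 mm, a bystander; origin at the centre of its underside.
- pen: black pen 148 mm long, a bystander; origin at the centre of its underside.
- plaster_roll: roll of plaster 46 mm across, 30 mm high, a bystander; origin at the centre of its underside.

How it is judged:
By the outcome, as a careful person would: the job done as asked, in the order asked, and still so for the second after the job is handed in, with the robot touching nothing.
It also fails if it takes over 72 s, if anything falls off the work surface, if the arm or the gripper's body presses on something with over 40 N, if the wrist force passes 120 N, or if a joint passes its speed limit or range.

### The arm

A 6-joint arm with a two-finger parallel gripper is mounted at the origin on the work surface; the furniture and walls round the work are solid. World frame = base frame: x ahead of the robot, y to its left, z up, the work surface at z = 0. Lengths are in mm, angles in rad, forces in N, time in s.
With the tool pointing down it reaches from about 275 to 750 mm from the base axis. Payload 10.2 kg.
Tool frame: the origin (TCP) lies midway between the tips of the shut fingers; the grasp point (between the pads) lies 19 mm behind it (ctrl.hold_point_z is the distance from the TCP to the grasp point, in mm); z points along the fingers, y is the direction in which the jaws open and shut (so a half turn about z gives the same grasp; the last joint's range is limited). The gripper opens to 85 mm and grips with 20 to 120 N. Pads are 22 mm wide; open, the fingers measure 114 mm over their backs; the gripper's body (76 mm by 85 mm) begins 54 mm behind the grasp point. The pads swing forward as they close: fully open they stand 13 mm farther back than shut.
Start: joints at [-1.551, 0.313, 1.498, -0, 1.331, -0.223], TCP at [126.208, -509.61, 231.294] pointing down, gripper open.
Joint ranges: [-2.94, 2.94], [-0.97, 2.17], [0.19, 2.56], [-1.23, 4.37], [0.02, 3.11], [-2.88, 2.88]. Speed limits (rad/s): [2.39, 2.39, 3.01, 3.14, 3.14, 3.14].

### API

Orientations are given as a unit quaternion [w, x, y, z].
In Python, from rig import ctrl, capture, get_calibration, ticket, search_frame, outline_of gives the robot as it stands. The module is installed in compiled form; this text tells all that it offers.
- The arm moves only by the tool servo_tool, never from a script. Its argument "motion" is a list of rows, each an object with "dr": the turn, a rotation vector about the tool's x, y, z in units of 10 degrees (1.0 is 10 degrees), a list of three; "delta_pos": the shift along the tool's x, y, z in units of 50 mm (1.0 is 50 mm), a list of three; "hand": the opening, from 0 (shut) to 1 (fully open). In form: [{"dr": [ax, ay, az], "delta_pos": [x, y, z], "hand": hand}, ...]. A call has 1 to 20 rows; each row shifts and turns the pose as measured when the row begins, along the tool's axes as they then stand; what a row does not reach is not made up. A row lasts 1/8 s, in which the tool goes at most 62.5 mm and 10.7 degrees, less where a joint would pass 70% of its speed; a pose out of reach is approached as far as the arm can. A call is refused whole if a number of a shift passes 1 or a number of a turn 1, either way. A call with a gripper value outside its range is refused whole. The fingers move at their own pace and stop on an object; "squeeze" is the grip in N (left out, the last holds). Time passes only in rows, so rows that do not move let the fingers close. It gives the time, the measured TCP pose, the force and the opening at its end, in the units of the state.
- ctrl.sense(): the state, without advancing time (a new reading comes with each control period).
- capture(name): name is "scene" or "top"; returns (picture, depth): 420x560x3 uint8, red, green, blue; 420x560 float32, mm along the optical axis (not along the pixel's ray), 0 where there is no reading.
- get_calibration(name): a dict with "camera_matrix" (3x3 intrinsics, pixels), "distortion" ([k1, k2, p1, p2, k3] as OpenCV has them; the pictures are not rectified), "T" (4x4, takes a point from camera to world coordinates). Camera axes: x right, y down, z forward; pixel columns grow to the right and rows downward; lengths in mm; the calibration is good to about 2 mm. A picture is of the moment at which its call begins. get_calibration takes no time and is no camera call.
- ticket.finish_job(): hands the job in, once; it reports no verdict.
Trained networks look in the newest picture that a camera, given by its name, has taken for a name from the list of things; names that differ only in an ending like _2 or _b are one class to them, and where a whole thing is asked for, a point or a joint stands for the part that bears it (a point fixed in the world has none). Each returns a list of dicts, best first, with "score" (0 to 1); they miss things now and then, are a little off and sometimes report something else, mostly with a low value. They report only what shows in the picture. A call takes as long as a camera call.
- search_frame(camera, label): "bbox" ([left, top, right, bottom] in pixels, round what is visible of it).
- outline_of(camera, label): "pixels" (420x560 bool, what is visible of it) and "bbox" ([left, top, right, bottom] in pixels, round what is visible of it).
The state is a dict: "time_s": time; "joints": joint angles; "dq": joint speeds; "tau": joint torques, N m; "eef_pos": TCP position; "ee_rot": TCP orientation; "force": force on the tool from outside, world axes, zero at the start; "wrist_torque": the same for the moment, N m; "grip_width": opening from 0.0 (shut) to 1.0 (fully open).
Only numpy, scipy, OpenCV 4.12 (cv2) and the standard library are available. Lean on these libraries where they do the work, as an engineer would, in place of code of your own. Each camera call takes 0.05 s, during which the arm holds its last target.

## Working session

There is one attempt and no reset: what is moved stays moved. The work goes in short steps, Python scripts to look and compute and a tool call to move; the robot and the scene stay as the last step left them, time stands still between calls to the robot, and variables do not carry over. Pictures are saved under pics/ and viewed, and the job is handed in when it is done.

Besides the shell and the picture viewer there is one more tool, called after "Request:" as name([rows], argument=value, ...), one row to a line, values as JSON. servo_tool: Moves the arm, as the interface text tells. Its arguments: {"type":"object","properties":{"motion":{"type":"array"},"squeeze":{"type":"number"}},"required":["motion"]}

```bash
mkdir -p pics; python3 - <<'E'
from rig import *
import cv2
print(ctrl.sense(), ctrl.hold_point_z)
for n in("scene","top"):
    p,d=capture(n); cv2.imwrite(f"pics/{n}0.png",p[:,:,::-1]); c=get_calibration(n); print(n,c)
E
```

```text
{'time_s': 0.0, 'joints': array([-1.55140931e+00,  3.13440904e-01,  1.49843185e+00,  3.75510174e-06,
        1.33094802e+00, -2.23398444e-01]), 'dq': array([-0.00012705,  0.00062802,  0.00070277, -0.00171093, -0.0004877 ,
        0.00142459]), 'tau': array([ 3.89891080e-03, -4.12270260e+01, -2.59735912e+01,  2.81105980e-05,
        4.24543963e-03,  8.22583047e-06]), 'eef_pos': array([ 126.19894301, -509.35711911,  230.74168426]), 'ee_rot': array([-6.10680333e-04,  9.92640813e-01,  1.21094339e-01,  6.43429006e-05]), 'force': array([-0.51812184, -0.43815559, -0.06119847]), 'wrist_torque': array([ 0.06452433, -0.02686548, -0.03994548]), 'grip_width': 0.9980052468633037} 18.700000000000003
scene {'camera_matrix': array([[402.93505474,   0.        , 276.54321937],
       [  0.        , 402.93505474, 210.02046057],
       [  0.        ,   0.        ,   1.        ]]), 'distortion': array([-0.10835574,  0.        ,  0.        ,  0.        ,  0.        ]), 'T': array([[ 8.14613385e-01, -2.15540030e-01,  5.38467760e-01,
         1.36365807e+00],
       [-5.79965216e-01, -3.13487540e-01,  7.51908180e-01,
        -7.47352918e+02],
       [ 6.73662228e-03, -9.24807038e-01, -3.80376866e-01,
         5.02315513e+02],
       [ 0.00000000e+00,  0.00000000e+00,  0.00000000e+00,
         1.00000000e+00]])}
top {'camera_matrix': array([[410.56180986,   0.        , 274.35190366],
       [  0.        , 410.56180986, 202.89671993],
       [  0.        ,   0.        ,   1.        ]]), 'distortion': array([0.00607616, 0.        , 0.        , 0.        , 0.        ]), 'T': array([[-2.70789893e-02, -9.88821195e-01,  1.46626646e-01,
         4.11562645e+02],
       [-9.99610886e-01,  2.77676976e-02,  2.65187481e-03,
        -3.53183309e+01],
       [-6.69371438e-03, -1.46497781e-01, -9.89188351e-01,
         1.08827040e+03],
       [ 0.00000000e+00,  0.00000000e+00,  0.00000000e+00,
         1.00000000e+00]])}
```

View pics/scene0.png

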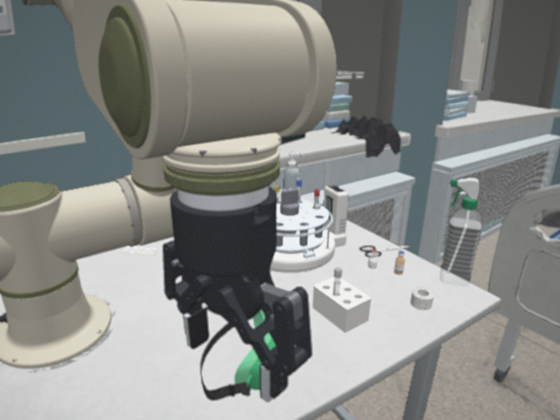

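View pics/top0.png

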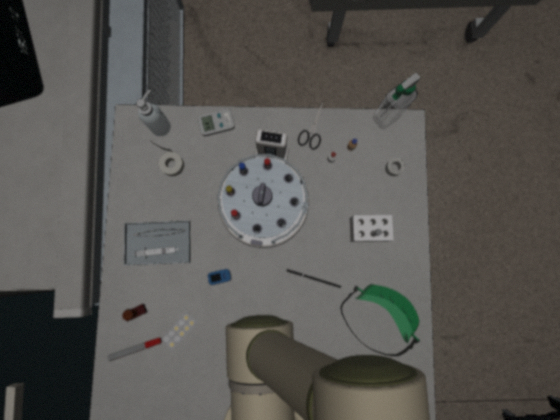

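```bash
cat > h.py <<'E'
from rig import *
import cv2,numpy as np
def pts(name,uv,d):
    c=get_calibration(name);uv=np.array(uv,float).reshape(-1,1,2)
    n=cv2.undistortPoints(uv,c['camera_matrix'],c['distortion']).reshape(-1,2)
    P=np.c_[n,np.ones(len(n))]*np.asarray(d,float).reshape(-1,1)
    return P@c['T'][:3,:3].T+c['T'][:3,3]
def atz(name,uv,z):
    c=get_calibration(name);r=pts(name,uv,np.ones(len(uv)))-c['T'][:3,3]
    o=c['T'][:3,3]; return o+r*((np.asarray(z)-o[2])/r[:,2])[:,None]
def proj(name,P):
    c=get_calibration(name);T=np.linalg.inv(c['T']);q=np.array(P,float)@T[:3,:3].T+T[:3,3]
    return cv2.projectPoints(q,np.zeros(3),np.zeros(3),c['camera_matrix'],c['distortion'])[0].reshape(-1,2)
def cloud(name,d):
    v,u=np.nonzero(d>0); return np.c_[u,v],pts(name,np.c_[u,v],d[v,u])
E
python3 - <<'E'
from h import *
p,d=capture("top"); np.save("top0.npy",d); cv2.imwrite("pics/topc.png",cv2.resize(p[140:260,200:400,::-1],None,fx=4,fy=4,interpolation=cv2.INTER_CUBIC))
for l in ["tube_center","rack","changer","carousel","knob_grip","deck_center","pocket_well","leaf"]:
    try:
        for o in outline_of("top",l)[:2]:
            m=o["pixels"];v,u=np.nonzero(m&(d>0)); P=pts("top",np.c_[u,v],d[v,u])
            print(l,round(o["score"],2),np.round(o["bbox"]),m.sum(),np.median(P,0).round(1),P.min(0).round(),P.max(0).round())
    except Exception as e: print(l,e)
p,d=capture("scene"); np.save("scene0.npy",d);cv2.imwrite("pics/scenec.png",cv2.resize(p[150:350,230:430,::-1],None,fx=3,fy=3,interpolation=cv2.INTER_CUBIC))
for l in ["tube_center","rack","changer","carousel","knob_grip","pocket_well","leaf"]:
        for o in outline_of("scene",l)[:2]:
            m=o["pixels"];v,u=np.nonzero(m&(d>0)); P=pts("scene",np.c_[u,v],d[v,u])
            print(l,round(o["score"],2),np.round(o["bbox"]),m.sum(),np.median(P,0).round(1),P.min(0).round(),P.max(0).round())
E
```

```text
tube_center 0.61 [220. 157. 303. 235.] 5109 [570.6  -4.5 110.1] [ 477. -100.   33.] [691. 101. 175.]
tube_center 0.53 [372. 228. 385. 236.] 59 [ 479.9 -275.7  107.8] [ 475. -285.   57.] [ 489. -271.  114.]
rack 0.81 [350. 213. 391. 242.] 1049 [ 496.9 -270.6   53.1] [ 464. -344.   -2.] [ 529. -229.   60.]
changer 0.27 [163. 147. 183. 177.] 482 [686.1 241.8  28.5] [654. 210.  -3.] [738. 276.  35.]
carousel 0.58 [223. 155. 305. 239.] 5155 [571.7  -4.4 110.1] [ 477. -107.   -5.] [699.  94. 175.]
knob_grip 0.71 [225. 157. 306. 237.] 5177 [571.   -4.4 110.1] [ 477. -104.   33.] [691. 103. 175.]
deck_center 0.6 [223. 155. 305. 238.] 5050 [571.6  -5.3 110.1] [ 477. -100.   36.] [691.  91. 175.]
deck_center 0.53 [346. 139. 355. 150.] 64 [ 717.3 -240.7   40.1] [ 710. -249.   14.] [ 729. -233.   60.]
leaf 0.68 [217. 130. 309. 250.] 7457 [573.  -10.5 109.5] [ 455. -120.   -5.] [770. 115. 175.]
tube_center 0.46 [329. 267. 340. 300.] 214 [ 476.5 -282.9   88.4] [ 472. -288.   53.] [ 502. -268.  114.]
rack 0.74 [312. 278. 370. 331.] 2152 [ 474.8 -299.9   43.2] [ 460. -331.   -1.] [ 595. -165.   73.]
changer 0.96 [269. 178. 349. 275.] 5368 [583.1 -64.9  87.3] [ 152. -536. -192.] [1216.  484.  405.]
changer 0.57 [369. 249. 375. 269.] 175 [ 683.7 -193.2   25.7] [ 676. -202.   -0.] [ 750. -136.   50.]
carousel 0.95 [279. 176. 329. 255.] 2639 [569.  -48.4 109.8] [ 494. -113.  -81.] [996. 392. 174.]
knob_grip 0.59 [274. 182. 330. 255.] 2795 [570.3 -45.5 109.7] [ 494. -113.  -93.] [1026.  484.  175.]
knob_grip 0.27 [369. 249. 377. 269.] 149 [ 682.8 -193.6   26.6] [ 676. -202.    1.] [ 750. -136.   50.]
pocket_well 0.36 [411. 287. 431. 311.] 385 [ 647.3 -362.5   23.6] [ 634. -380.    2.] [ 678. -338.   32.]
```

View pics/topc.png

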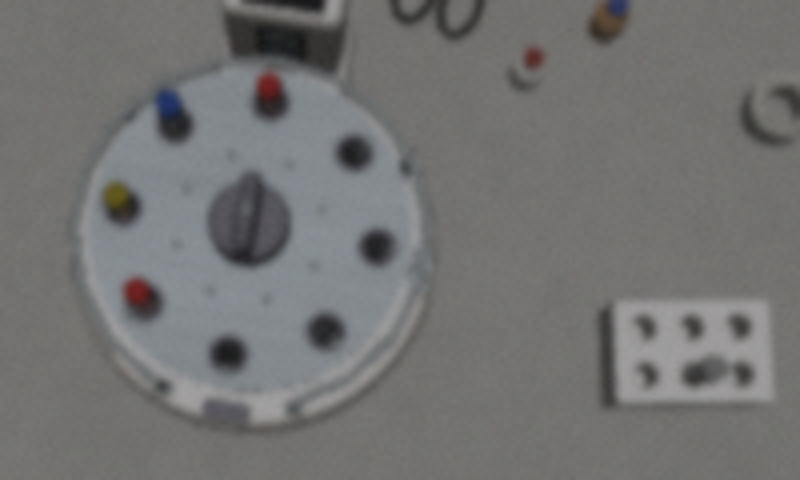

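View pics/scenec.png

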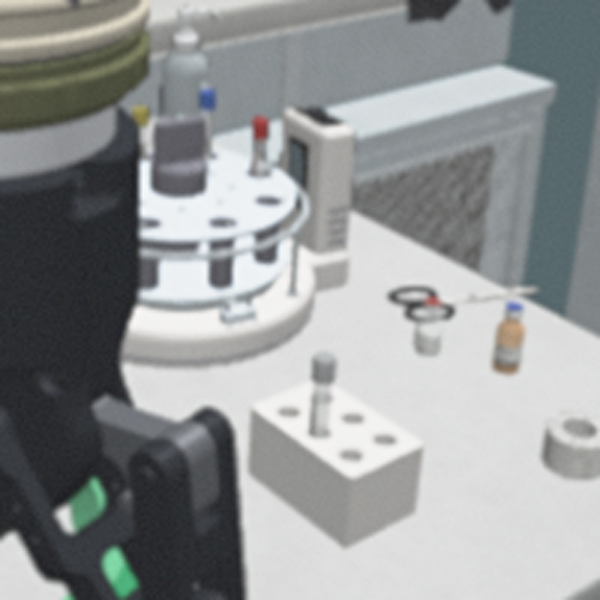

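```bash
python3 - <<'E'
from h import *
from scipy.optimize import least_squares
d=np.load("top0.npy"); ds=np.load("scene0.npy")
uv,P=cloud("top",d); us,S=cloud("scene",ds)
# cap
for n,Q in(("top",P),("scene",S)):
    m=(np.hypot(Q[:,0]-480,Q[:,1]+277)<25)&(Q[:,2]>100)&(Q[:,2]<120);q=Q[m];print(n,m.sum(),q.min(0),q.max(0),np.median(q,0))
    m=(np.hypot(Q[:,0]-495,Q[:,1]+277)<60)&(Q[:,2]>50)&(Q[:,2]<60);q=Q[m]
    if m.sum()>10:
        r=cv2.minAreaRect(q[:,:2].astype(np.float32));print(n,"rack",r,np.median(q[:,2]))
    m=(np.hypot(Q[:,0]-571,Q[:,1]+5)<115)&(abs(Q[:,2]-110)<2.5);q=Q[m]
    (c,r)=cv2.minEnclosingCircle(q[:,:2].astype(np.float32));print(n,"deck",m.sum(),c,r,np.median(q[:,2]), q.min(0),q.max(0))
    m=(np.hypot(Q[:,0]-571,Q[:,1]+5)<40)&(Q[:,2]>168);q=Q[m]
    if m.sum()>3: print(n,"knob",m.sum(),q.mean(0),cv2.minAreaRect(q[:,:2].astype(np.float32)))
# dark hole centroids in the colour image
p,_=capture("top"); g=p.astype(float).mean(2)
cr=np.array([[228,353],[325,330],[377,246],[354,152]])/4+[200,140]-.4
C=[]
for c in cr:
    x,y=c.astype(int);w=g[y-7:y+8,x-7:x+8];yy,xx=np.mgrid[y-7:y+8,x-7:x+8]
    k=np.clip(np.median(w)*0.75-w,0,None);C.append([(xx*k).sum()/k.sum(),(yy*k).sum()/k.sum()])
print(C);W=atz("top",C,np.full(4,108.))[:,:2];print(W)
a=np.arange(4)*np.pi/4  # going ccw from loading pocket (image right=-y)
def f(x): 
    th=x[2]+a; return (np.c_[x[0]+78*np.cos(th),x[1]+78*np.sin(th)]-W).ravel()
s=least_squares(f,[571,-5,np.pi]);print(s.x,np.degrees(s.x[2])-180,s.fun.round(1))
print("load pocket",s.x[0]+78*np.cos(s.x[2]),s.x[1]+78*np.sin(s.x[2]))
E
```

```text
top 39 [ 474.82189114 -284.72717345  101.17604511] [ 489.30571294 -271.29679288  114.28242776] [ 481.92154403 -277.21397061  109.92521391]
top rack ((496.30291748046875, -279.1399841308594), (98.78752136230469, 62.93779373168945), 89.64555358886719) 54.02865099130963
top deck 3630 (574.1824340820312, -3.5817477703094482) 98.15113067626953 109.89267002986446 [ 477.1801484  -100.60930948  107.5039552 ] [671.68788768  93.50174483 112.49911797]
top knob 97 [573.47603333  -3.94248411 171.41929214] ((573.8707885742188, -3.9287405014038086), (11.763216018676758, 46.13886642456055), 80.99027252197266)
scene 75 [ 472.34830262 -287.74039625  100.10854019] [ 487.58493598 -272.56918836  113.84227778] [ 477.01709687 -282.78776091  109.22029623]
scene rack ((494.8761291503906, -279.62518310546875), (100.77491760253906, 65.94876861572266), 88.26956939697266) 55.217099685629364
scene deck 978 (583.3318481445312, -15.748549461364746) 101.17230224609375 110.14450638088124 [ 493.56353903 -102.82757056  107.60379852] [684.47389496  83.14458184 112.36971221]
scene knob 47 [569.38818032  -6.81426174 170.86988951] ((571.2333374023438, -7.791042327880859), (8.135924339294434, 45.53961944580078), 77.78414916992188)
[[np.float64(256.6404955701217), np.float64(227.99124828927464)], [np.float64(280.8649635036496), np.float64(222.26708692767085)], [np.float64(293.7147798742138), np.float64(201.34198113207546)], [np.float64(287.94913721648703), np.float64(177.84349333132394)]]
[[497.38101085  11.31543245]
 [509.51532134 -47.02346917]
 [559.34825739 -79.52314763]
 [617.58829119 -67.45901981]]
[573.87419724  -3.04383256   2.95450537] -10.719311711512432 [-0.1  0.1 -0.1  0.   0.  -0.2  0.2 -0. ]
load pocket 497.23528465926086 11.46399563928979
```

Request:
servo_tool([
  {"dr": [0, 0, 0.82], "delta_pos": [0, 0, 0], "hand": 0.6},
  {"dr": [0, 0, 0.82], "delta_pos": [0, 0, 0], "hand": 0.6},
  {"dr": [0, 0, 0.82], "delta_pos": [0, 0, 0], "hand": 0.6},
  {"dr": [0, 0, 0], "delta_pos": [0.61, -0.58, 0], "hand": 0.6},
  {"dr": [0, 0, 0], "delta_pos": [0.61, -0.58, 0], "hand": 0.6},
  {"dr": [0, 0, 0], "delta_pos": [0.61, -0.58, 0], "hand": 0.6},
  {"dr": [0, 0, 0], "delta_pos": [0.61, -0.58, 0], "hand": 0.6},
  {"dr": [0, 0, 0], "delta_pos": [0.61, -0.58, 0], "hand": 0.6},
  {"dr": [0, 0, 0], "delta_pos": [0.61, -0.58, 0], "hand": 0.6},
  {"dr": [0, 0, 0], "delta_pos": [0.61, -0.58, 0], "hand": 0.6},
  {"dr": [0, 0, 0], "delta_pos": [0.61, -0.58, 0], "hand": 0.6},
  {"dr": [0, 0, 0], "delta_pos": [0, 0, 0], "hand": 0.6},
])

```text
time_s: 2.5
eef_pos: [420.3, -325.7, 231.3]
ee_rot: [0.001, 0.995, -0.101, 0.0]
force: [-0.4, -0.7, -0.3]
grip_width: 0.593
```

```bash
cat >> h.py <<'E'
from scipy.spatial.transform import Rotation as Ro
def tool(target):
    s=ctrl.sense();q=s['ee_rot'];R=Ro.from_quat(np.r_[q[1:],q[0]]).as_matrix()
    dl=np.array(target)-s['eef_pos']
    print("pos",s['eef_pos'].round(2),"yaw",np.degrees(np.arctan2(R[1,0],R[0,0])).round(2),"zaxis",R[:,2].round(4),"F",s['force'].round(2),"M",s['wrist_torque'].round(3),"g",round(s['grip_width'],3),"t",round(s['time_s'],2),"j",s['joints'].round(3))
    print("tool units",(R.T@dl/50).round(3))
E
python3 - <<'E'
from h import *
tool([481,-278.8,150])
p,ds=capture("scene");np.save("scene1.npy",ds);cv2.imwrite("pics/scene1.png",cv2.resize(p[150:350,220:420,::-1],None,fx=3,fy=3,interpolation=cv2.INTER_CUBIC))
us,S=cloud("scene",ds)
m=(np.hypot(S[:,0]-572,S[:,1]+5)<115)&(abs(S[:,2]-110)<2.5);q=S[m]
(c,r)=cv2.minEnclosingCircle(q[:,:2].astype(np.float32));print("deck",m.sum(),c,r,q.min(0),q.max(0))
m=(np.hypot(S[:,0]-572,S[:,1]+5)<40)&(S[:,2]>168)&(S[:,2]<176);q=S[m];print("knob",m.sum(),q.mean(0),cv2.minAreaRect(q[:,:2].astype(np.float32)))
E
```

```text
pos [ 420.28 -325.75  231.34] yaw -11.64 zaxis [ 7.0e-04 -1.1e-03 -1.0e+00] F [-0.39 -0.69 -0.31] M [-0.019 -0.079 -0.009] g 0.593 t 2.5 j [-0.88   0.327  1.478 -0.     1.335  0.894]
tool units [ 0.998 -1.166  1.627]
deck 1403 (571.2426147460938, -4.626410007476807) 100.35448455810547 [ 474.30595159 -104.40698971  107.53852704] [669.13320967  95.39849597 112.48618294]
knob 48 [569.47447098  -7.09755724 170.90468841] ((571.32666015625, -6.023580551147461), (10.531438827514648, 46.17406463623047), 83.14862823486328)
```

View pics/scene1.png

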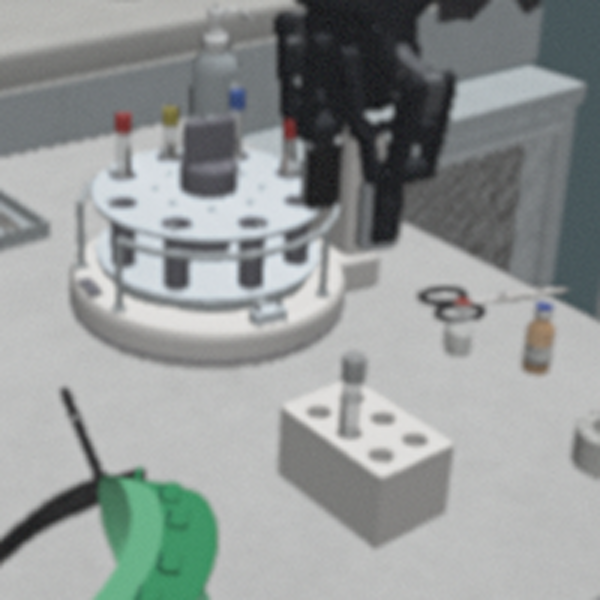

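Request:
servo_tool([
  {"dr": [0, 0, -0.09], "delta_pos": [0.5, -0.58, 0], "hand": 0.6},
  {"dr": [0, 0, 0], "delta_pos": [0.5, -0.58, 0], "hand": 0.6},
  {"dr": [0, 0, 0], "delta_pos": [0, 0, 0.3], "hand": 0.6},
  {"dr": [0, 0, 0], "delta_pos": [0, 0, 0.6], "hand": 0.6},
  {"dr": [0, 0, 0], "delta_pos": [0, 0, 0.3], "hand": 0.6},
  {"dr": [0, 0, 0], "delta_pos": [0, 0, 0.0], "hand": 0.5},
])

```text
time_s: 3.3
eef_pos: [476.5, -283.5, 168.8]
ee_rot: [0.001, 0.995, -0.098, -0.001]
force: [0.0, -0.0, 0.8]
grip_width: 0.502
```

```bash
python3 - <<'E'
from h import *
tool([481,-278.8,86])
p,ds=capture("scene");cv2.imwrite("pics/scene2.png",cv2.resize(p[180:330,270:420,::-1],None,fx=4,fy=4,interpolation=cv2.INTER_CUBIC))
E
```

```text
pos [ 476.5  -283.52  168.81] yaw -11.21 zaxis [-0.0014 -0.0024 -1.    ] F [ 0.05 -0.    0.84] M [ 0.004 -0.058  0.026] g 0.502 t 3.3 j [-0.747  0.431  1.498 -0.003  1.212  1.021]
tool units [ 0.071 -0.114  1.656]
```

View pics/scene2.png

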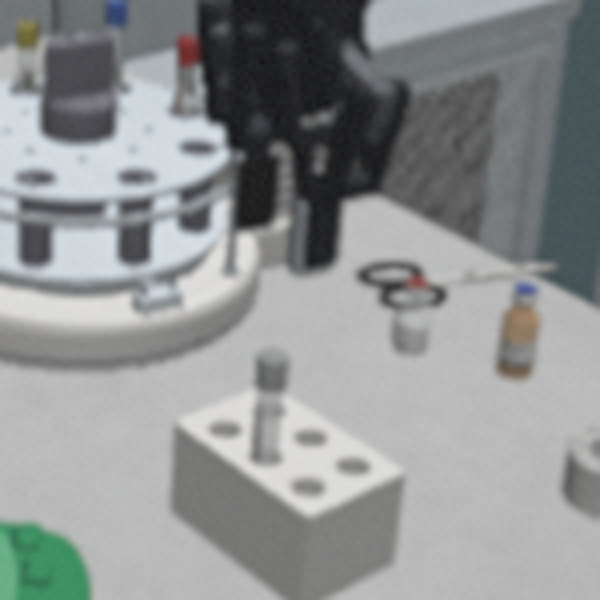

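```bash
python3 - <<'E'
from h import *
print(proj("scene",[[476.5,-283.5,169],[481,-279,111]]),proj("top",[[476.5,-283.5,169],[481,-279,111]]))
p,d=capture("top");cv2.imwrite("pics/top2.png",cv2.resize(p[140:290,280:480,::-1],None,fx=4,fy=4,interpolation=cv2.INTER_CUBIC))
p,d=capture("scene");cv2.imwrite("pics/scene3.png",p[:,:,::-1])
E
```

```text
[[340.11122834 243.19634723]
 [338.04091904 269.00133109]] [[387.30099212 231.33450235]
 [378.79780119 231.39723911]]
```

View pics/top2.png

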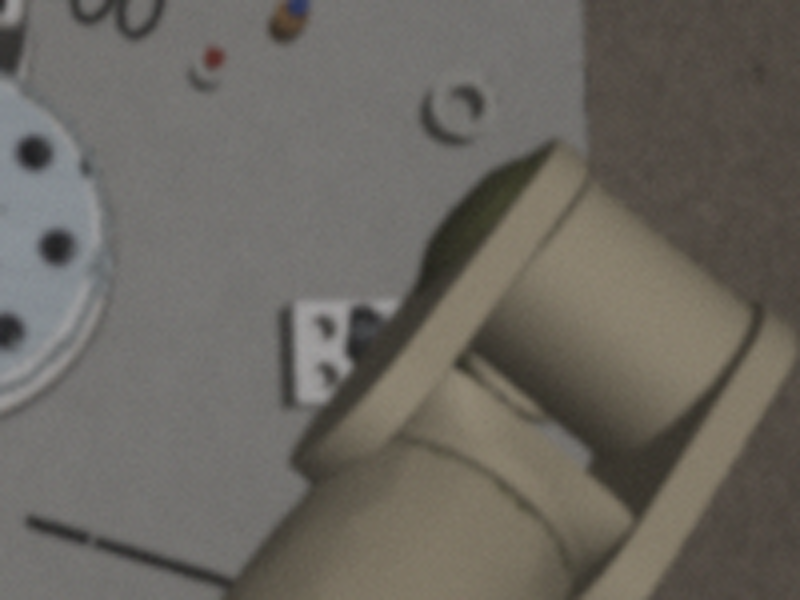

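View pics/scene3.png

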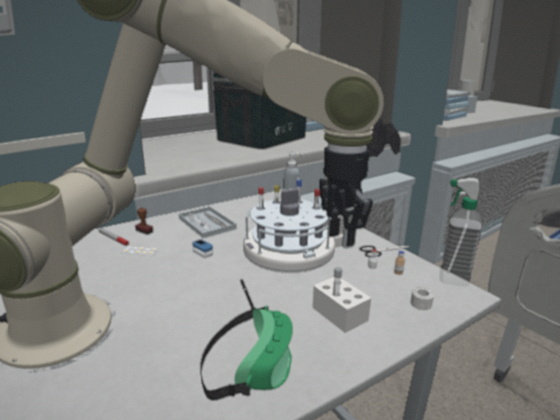

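Request:
servo_tool([
  {"dr": [0, 0, 0.05], "delta_pos": [0.05, -0.08, 0.3], "hand": 0.5},
  {"dr": [0, 0, 0], "delta_pos": [0.02, -0.03, 0.5], "hand": 0.5},
  {"dr": [0, 0, 0], "delta_pos": [0, 0, 0.5], "hand": 0.5},
  {"dr": [0, 0, 0], "delta_pos": [0, 0, 0.3], "hand": 0.5},
  {"dr": [0, 0, 0], "delta_pos": [0, 0, 0.0], "hand": 0.5},
])

```text
time_s: 4.08
eef_pos: [483.4, -279.0, 87.9]
ee_rot: [0.003, 0.995, -0.102, 0.002]
force: [-0.1, 0.4, 1.2]
grip_width: 0.5
```

```bash
python3 - <<'E'
from h import *
tool([481,-278.8,86])
p,ds=capture("scene");cv2.imwrite("pics/scene4.png",cv2.resize(p[220:320,290:390,::-1],None,fx=6,fy=6,interpolation=cv2.INTER_CUBIC))
E
```

```text
pos [ 483.38 -279.01   87.88] yaw -11.74 zaxis [ 0.0038 -0.0067 -1.    ] F [-0.08  0.44  1.22] M [ 0.006  0.007 -0.002] g 0.5 t 4.08 j [-0.732  0.531  1.576 -0.003  1.027  1.045]
tool units [-0.048  0.005  0.037]
```

View pics/scene4.png

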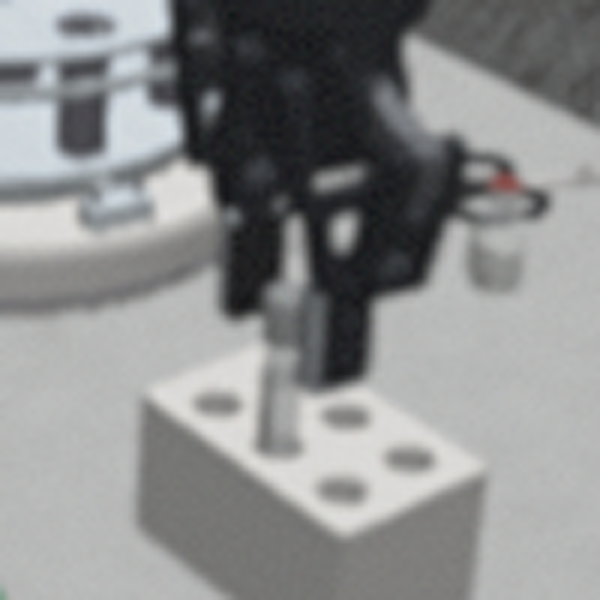

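Request:
servo_tool([
  {"dr": [0.033, -0.029, -0.1], "delta_pos": [-0.05, 0, 0.07], "hand": 0.5},
  {"dr": [0, 0, 0], "delta_pos": [0, 0, 0], "hand": 0.5},
])

```text
time_s: 4.38
eef_pos: [481.7, -279.3, 86.3]
ee_rot: [0.001, 0.996, -0.093, 0.001]
force: [-0.4, 0.4, -0.1]
grip_width: 0.499
```

```bash
python3 - <<'E'
from h import *
tool([481,-278.8,84])
E
```

```text
pos [ 481.68 -279.26   86.33] yaw -10.67 zaxis [ 0.0026 -0.0022 -1.    ] F [-0.37  0.37 -0.13] M [ 0.024 -0.074 -0.062] g 0.499 t 4.38 j [-0.736  0.532  1.579  0.     1.027  1.021]
tool units [-0.015 -0.007  0.047]
```

Request:
servo_tool([
  {"dr": [0.012, -0.012, 0], "delta_pos": [0, 0, 0.04], "hand": 0.3},
  {"dr": [0, 0, 0], "delta_pos": [0, 0, 0], "hand": 0.15},
  {"dr": [0, 0, 0], "delta_pos": [0, 0, 0], "hand": 0.0},
  {"dr": [0, 0, 0], "delta_pos": [0, 0, 0], "hand": 0},
  {"dr": [0, 0, 0], "delta_pos": [0, 0, 0], "hand": 0},
  {"dr": [0, 0, 0], "delta_pos": [0, 0, 0], "hand": 0},
], squeeze=45)

```text
time_s: 5.12
eef_pos: [482.0, -279.6, 85.1]
ee_rot: [0.0, 0.996, -0.093, 0.001]
force: [0.4, -0.9, -0.2]
grip_width: 0.169
```

```bash
python3 - <<'E'
from h import *
tool([481,-278.8,84])
p,ds=capture("scene");cv2.imwrite("pics/scene5.png",cv2.resize(p[220:320,290:390,::-1],None,fx=6,fy=6,interpolation=cv2.INTER_CUBIC))
E
```

```text
pos [ 482.   -279.59   85.06] yaw -10.67 zaxis [ 2.e-03 -7.e-04 -1.e+00] F [ 0.39 -0.88 -0.23] M [-0.027 -0.026  0.017] g 0.169 t 5.12 j [-7.360e-01  5.350e-01  1.577e+00  1.000e-03  1.027e+00  1.020e+00]
tool units [-0.023 -0.012  0.021]
```

View pics/scene5.png

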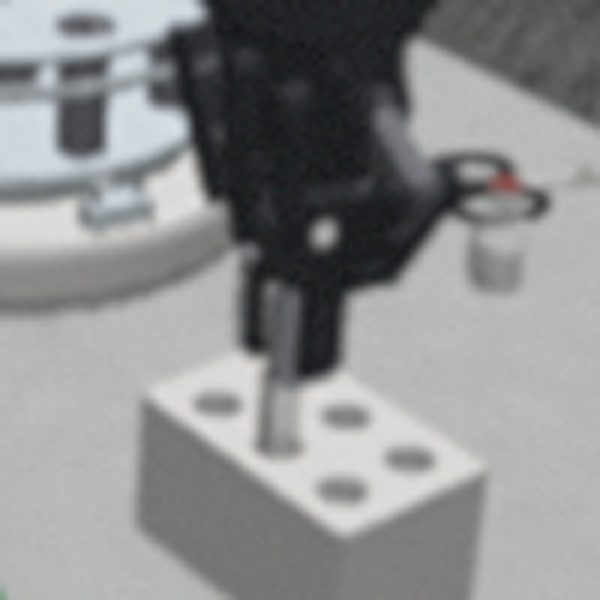

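Request:
servo_tool([
  {"dr": [0, 0, 0], "delta_pos": [0, 0, -0.2], "hand": 0},
  {"dr": [0, 0, 0], "delta_pos": [0, 0, -0.4], "hand": 0},
  {"dr": [0, 0, 0], "delta_pos": [0, 0, -0.6], "hand": 0},
  {"dr": [0, 0, 0], "delta_pos": [0, 0, -0.7], "hand": 0},
  {"dr": [0, 0, 0], "delta_pos": [0, 0, -0.6], "hand": 0},
  {"dr": [0, 0, 0], "delta_pos": [0, 0, -0.2], "hand": 0},
  {"dr": [0, 0, 0], "delta_pos": [0, 0, 0], "hand": 0},
])

```text
time_s: 6.05
eef_pos: [481.5, -279.3, 227.0]
ee_rot: [0.001, 0.996, -0.093, 0.002]
force: [0.7, 0.2, -0.3]
grip_width: 0.173
```

```bash
python3 - <<'E'
from h import *
tool([496.5,10,205])
p,ds=capture("scene");cv2.imwrite("pics/scene6.png",cv2.resize(p[200:320,290:410,::-1],None,fx=5,fy=5,interpolation=cv2.INTER_CUBIC))
E
```

```text
pos [ 481.52 -279.31  227.04] yaw -10.67 zaxis [ 0.0031 -0.0017 -1.    ] F [ 0.66  0.25 -0.35] M [ 0.008 -0.049 -0.006] g 0.173 t 6.05 j [-7.360e-01  3.840e-01  1.410e+00  1.000e-03  1.344e+00  1.020e+00]
tool units [-0.779 -5.742  0.432]
```

View pics/scene6.png

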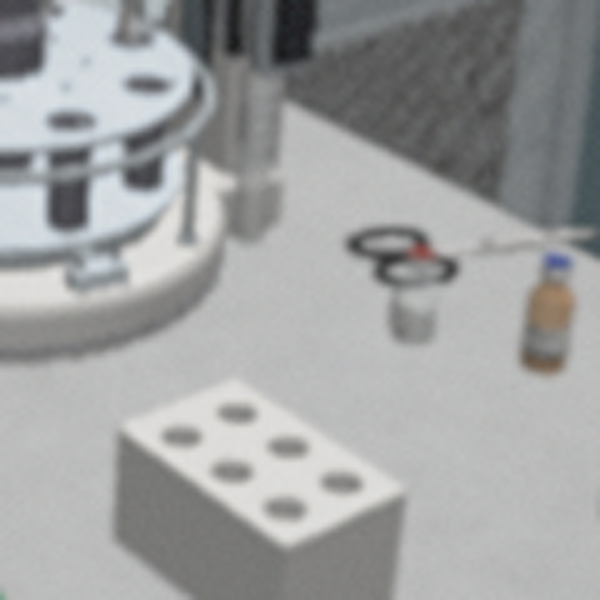

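Request:
servo_tool([
  {"dr": [0, 0, 0], "delta_pos": [-0.06, -0.4, 0], "hand": 0},
  {"dr": [0, 0, 0], "delta_pos": [-0.1, -0.7, 0], "hand": 0},
  {"dr": [0, 0, 0], "delta_pos": [-0.1, -0.8, 0], "hand": 0},
  {"dr": [0, 0, 0], "delta_pos": [-0.1, -0.8, 0], "hand": 0},
  {"dr": [0, 0, 0], "delta_pos": [-0.1, -0.8, 0], "hand": 0},
  {"dr": [0, 0, 0], "delta_pos": [-0.1, -0.8, 0], "hand": 0},
  {"dr": [0, 0, 0], "delta_pos": [-0.1, -0.7, 0], "hand": 0},
  {"dr": [0, 0, 0], "delta_pos": [-0.06, -0.4, 0], "hand": 0},
  {"dr": [0, 0, 0], "delta_pos": [0, 0, 0], "hand": 0},
])

```text
time_s: 7.22
eef_pos: [490.4, 11.2, 218.3]
ee_rot: [-0.003, 0.996, -0.091, -0.007]
force: [-0.2, -0.3, 0.1]
grip_width: 0.165
```

```bash
python3 - <<'E'
from h import *
tool([496.5,10,205])
p,ds=capture("scene");cv2.imwrite("pics/scene7.png",cv2.resize(p[150:270,220:360,::-1],None,fx=5,fy=5,interpolation=cv2.INTER_CUBIC))
p,ds=capture("top");cv2.imwrite("pics/top7.png",cv2.resize(p[140:260,200:340,::-1],None,fx=5,fy=5,interpolation=cv2.INTER_CUBIC))
E
```

```text
pos [490.42  11.22 218.31] yaw -10.49 zaxis [-0.0124  0.0081 -0.9999] F [-0.24 -0.35  0.07] M [-0.011 -0.07   0.01 ] g 0.165 t 7.22 j [-0.219  0.255  1.61   0.005  1.291  1.533]
tool units [0.128 0.003 0.265]
```

View pics/scene7.png

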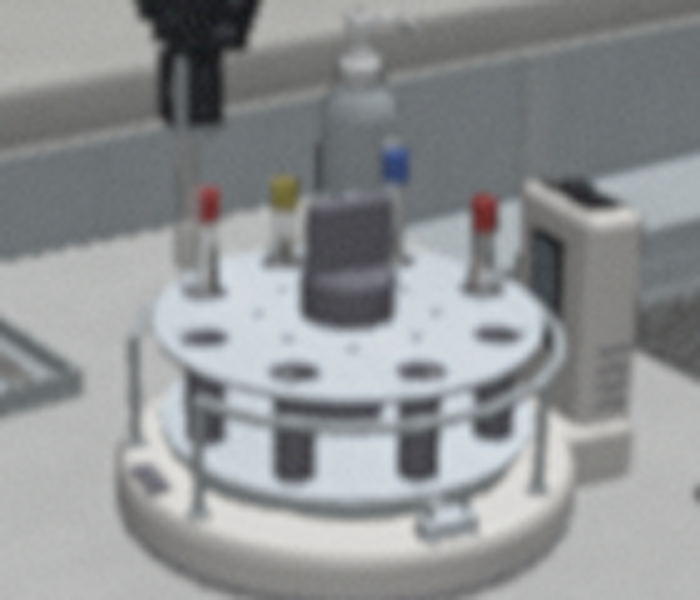

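View pics/top7.png

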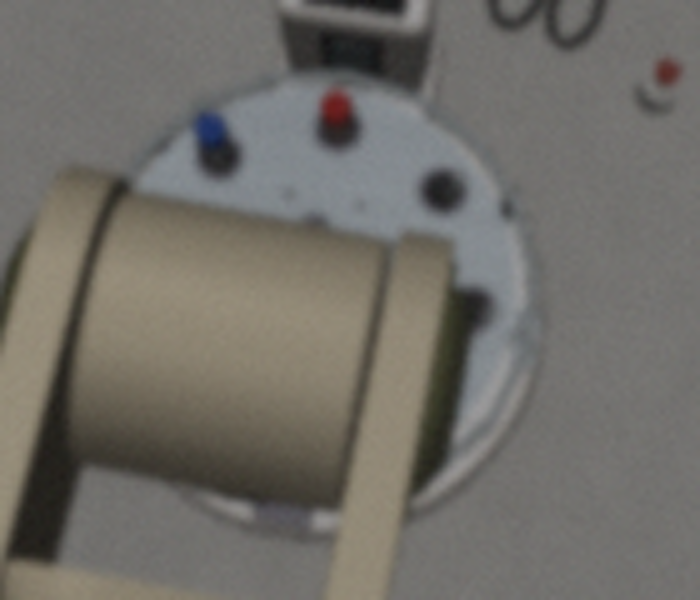

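Request:
servo_tool([
  {"dr": [-0.033, 0.078, 0], "delta_pos": [0.12, 0, 0.2], "hand": 0},
  {"dr": [0, 0, 0], "delta_pos": [0, 0, 0.2], "hand": 0},
  {"dr": [0, 0, 0], "delta_pos": [0, 0, 0], "hand": 0},
])

```text
time_s: 7.7
eef_pos: [496.5, 7.0, 196.0]
ee_rot: [0.0, 0.996, -0.094, -0.0]
force: [-1.2, -0.9, 0.4]
grip_width: 0.168
```

```bash
python3 - <<'E'
from h import *
tool([496.5,10,198])
p,ds=capture("scene");cv2.imwrite("pics/scene8.png",cv2.resize(p[150:230,225:325,::-1],None,fx=8,fy=7,interpolation=cv2.INTER_CUBIC))
s=ctrl.sense();e=s['eef_pos']
print("pocket",proj("scene",[[497.2,11.2,110],[496.2,10,110]]),"foot,cap",proj("scene",[e-[0,0,72],e+[0,0,10]]))
us,S=cloud("scene",ds)
for lo,hi in((120,140),(140,160),(160,180)):
    m=(np.hypot(S[:,0]-496,S[:,1]-10)<25)&(S[:,2]>lo)&(S[:,2]<hi);q=S[m];print(m.sum(),q.mean(0) if m.sum() else 0)
E
```

```text
pos [496.46   6.99 196.02] yaw -10.75 zaxis [-6.e-04 -9.e-04 -1.e+00] F [-1.16 -0.93  0.36] M [ 0.056 -0.001  0.014] g 0.168 t 7.7 j [-2.220e-01  2.820e-01  1.635e+00 -1.000e-03  1.225e+00  1.537e+00]
tool units [-0.01  -0.059 -0.04 ]
pocket [[260.75616581 217.43033664]
 [260.6846202  217.68311625]] foot,cap [[261.48462621 212.57042483]
 [261.23249656 180.39074074]]
34 [491.9008203    3.93010674 133.21586619]
42 [491.45581395   4.02800961 150.1674105 ]
37 [490.32798625   3.48327914 170.29353924]
```

View pics/scene8.png

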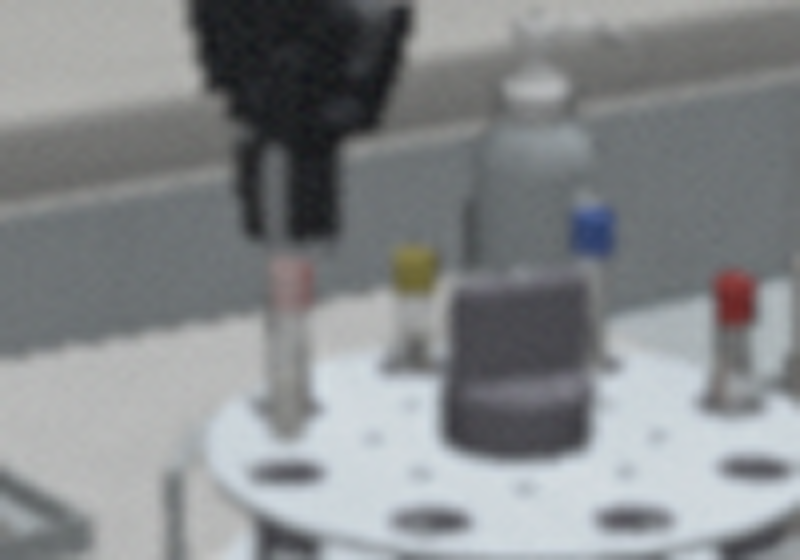

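```bash
python3 - <<'E'
from h import *
from scipy.optimize import least_squares
p,ds=capture("scene");g=cv2.GaussianBlur(p,(3,3),0).astype(float).mean(2)
cr=np.array([[287/8+225,472/7+150],[431/8+225,520/7+150],[635/8+225,520/7+150],[754/8+225,468/7+150]])-.4
C=[]
for c in cr:
    x,y=np.rint(c).astype(int);w=g[y-3:y+4,x-7:x+8];yy,xx=np.mgrid[y-3:y+4,x-7:x+8]
    k=np.clip(w.max()*0.7-w,0,None);C.append([(xx*k).sum()/k.sum(),(yy*k).sum()/k.sum()])
C=np.array(C);print(C.round(2));W=atz("scene",C,np.full(4,109.))[:,:2];print(W.round(1))
a=np.arange(4)*np.pi/4
def f(x):
    th=x[2]+a; return (np.c_[x[0]+78*np.cos(th),x[1]+78*np.sin(th)]-W).ravel()
s=least_squares(f,[571,-5,2.95]);print(s.x,np.degrees(s.x[2])-180,s.fun.round(1))
print("load pocket",s.x[0]+78*np.cos(s.x[2]),s.x[1]+78*np.sin(s.x[2]))
# tube profile
for v in range(196,213,2):
    print(v,g[v,252:272].astype(int))
us,S=cloud("scene",ds)
m=(np.hypot(S[:,0]-496,S[:,1]-10)<22)&(S[:,2]>128)&(S[:,2]<165);q=S[m]
def r(x):return np.hypot(q[:,0]-x[0],q[:,1]-x[1])-6.3
s=least_squares(r,[495,9],loss='soft_l1');print("cyl",s.x,s.cost,m.sum()); print(ctrl.sense()['eef_pos'])
E
```

```text
[[260.7  217.11]
 [279.02 224.  ]
 [303.36 223.81]
 [319.1  216.5 ]]
[[499.5  14.9]
 [512.5 -44.1]
 [560.7 -76. ]
 [620.5 -64. ]]
[5.76191990e+02 3.59922551e-01 2.95528673e+00] -10.67454308917877 [ 0.1 -0.1 -0.7  0.4  1.  -0.3 -0.4 -0.1]
load pocket 499.5417649799495 14.807863753425975
196 [160 167 172 173 171 159 142 136 141 146 149 160 173 181 182 182 182 183
 183 183]
198 [182 183 184 184 181 170 153 143 145 146 147 157 172 181 184 183 183 183
 183 183]
200 [183 183 184 184 181 173 159 149 146 143 141 152 174 189 193 194 194 195
 197 194]
202 [184 184 184 184 183 176 162 152 148 144 143 160 187 205 210 210 209 210
 209 198]
204 [185 184 184 186 186 181 166 150 143 139 139 157 191 211 215 214 212 212
 212 209]
206 [185 189 191 187 179 167 152 139 134 131 130 145 177 203 213 215 215 214
 214 214]
208 [193 202 205 198 176 152 134 129 130 129 125 131 155 186 207 215 215 215
 215 214]
210 [204 210 211 209 201 185 162 142 133 133 142 162 188 206 215 216 216 215
 214 213]
212 [207 210 210 210 210 205 193 177 165 164 176 194 208 214 214 215 215 212
 206 201]
cyl [494.61564327   7.69454052] 37.10216988536487 82
[496.84514621   7.04943935 196.915446  ]
```

Request:
servo_tool([
  {"dr": [0, 0, 0], "delta_pos": [0.006, -0.043, 0.08], "hand": 0},
  {"dr": [0, 0, 0], "delta_pos": [0, 0, 0.08], "hand": 0},
  {"dr": [0, 0, 0], "delta_pos": [0, 0, 0], "hand": 0},
])

```text
time_s: 8.18
eef_pos: [497.8, 9.1, 188.8]
ee_rot: [0.001, 0.996, -0.094, 0.001]
force: [-0.1, -0.4, 0.5]
grip_width: 0.167
```

```bash
python3 - <<'E'
from h import *
for i in range(1): tool([497.5,9,186])
p,ds=capture("scene");cv2.imwrite("pics/scene9.png",cv2.resize(p[170:230,230:300,::-1],None,fx=10,fy=10,interpolation=cv2.INTER_CUBIC))
E
```

```text
pos [497.79   9.11 188.78] yaw -10.74 zaxis [ 0.0018 -0.0014 -1.    ] F [-0.06 -0.45  0.49] M [ 0.014  0.007 -0.009] g 0.167 t 8.18 j [-2.170e-01  2.910e-01  1.643e+00 -1.000e-03  1.206e+00  1.542e+00]
tool units [-0.005  0.003  0.056]
```

View pics/scene9.png

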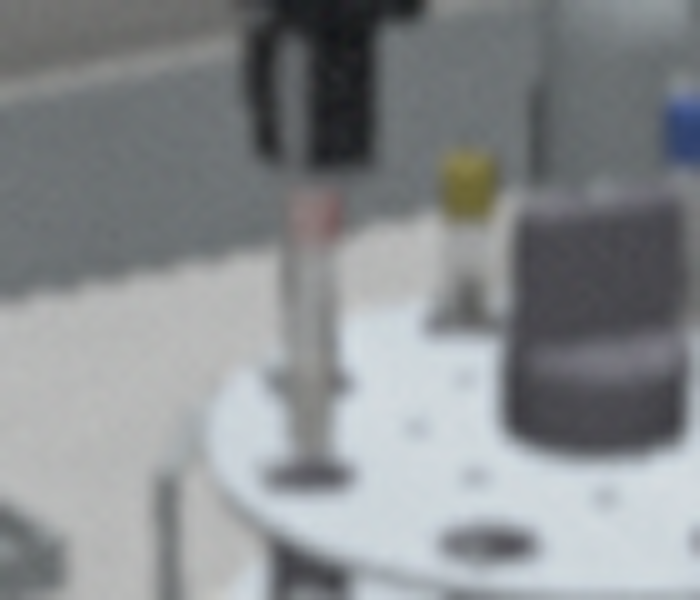

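Request:
servo_tool([
  {"dr": [0.008, -0.01, 0], "delta_pos": [0, 0, 0.03], "hand": 0},
  {"dr": [0, 0, 0], "delta_pos": [0, 0, 0.03], "hand": 0},
  {"dr": [0, 0, 0], "delta_pos": [0, 0, 0.03], "hand": 0},
  {"dr": [0, 0, 0], "delta_pos": [0, 0, 0.03], "hand": 0},
  {"dr": [0, 0, 0], "delta_pos": [0, 0, 0.03], "hand": 0},
])

```text
time_s: 8.85
eef_pos: [498.0, 9.1, 181.2]
ee_rot: [-0.0, 0.996, -0.094, 0.001]
force: [-0.7, -0.7, -1.1]
grip_width: 0.17
```

```bash
python3 - <<'E'
from h import *
for i in range(1): tool([497.5,9,186])
p,ds=capture("scene");cv2.imwrite("pics/scene10.png",cv2.resize(p[170:230,230:300,::-1],None,fx=10,fy=10,interpolation=cv2.INTER_CUBIC))
E
```

```text
pos [497.99   9.07 181.24] yaw -10.74 zaxis [ 1.1e-03  3.0e-04 -1.0e+00] F [-0.68 -0.65 -1.06] M [-0.037 -0.001  0.024] g 0.17 t 8.85 j [-2.180e-01  3.000e-01  1.652e+00  1.000e-03  1.189e+00  1.540e+00]
tool units [-0.009  0.003 -0.095]
```

View pics/scene10.png

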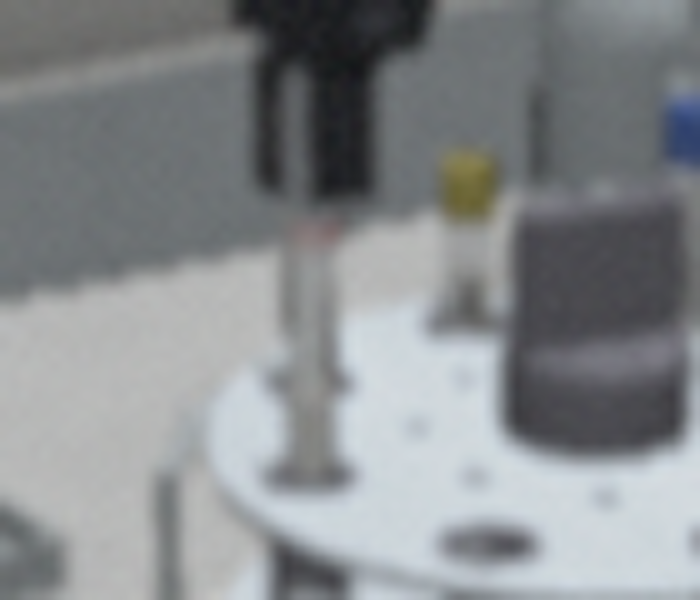

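Request:
servo_tool([
  {"dr": [0, 0, 0], "delta_pos": [0, 0, 0.03], "hand": 0},
  {"dr": [0, 0, 0], "delta_pos": [0, 0, 0.03], "hand": 0},
  {"dr": [0, 0, 0], "delta_pos": [0, 0, 0.03], "hand": 0},
  {"dr": [0, 0, 0], "delta_pos": [0, 0, 0.03], "hand": 0},
])

```text
time_s: 9.4
eef_pos: [497.9, 9.1, 174.7]
ee_rot: [-0.0, 0.996, -0.094, 0.0]
force: [0.0, -0.2, 0.1]
grip_width: 0.165
```

```bash
python3 - <<'E'
from h import *
for i in range(1): tool([497.5,9,186])
E
```

```text
pos [497.94   9.08 174.69] yaw -10.74 zaxis [ 9.e-04  3.e-04 -1.e+00] F [ 0.01 -0.24  0.08] M [-0.001 -0.013 -0.009] g 0.165 t 9.4 j [-2.180e-01  3.070e-01  1.661e+00  1.000e-03  1.173e+00  1.540e+00]
tool units [-0.008  0.003 -0.226]
```

Request:
servo_tool([
  {"dr": [0, 0, 0], "delta_pos": [0, 0, 0.03], "hand": 0},
  {"dr": [0, 0, 0], "delta_pos": [0, 0, 0.03], "hand": 0},
  {"dr": [0, 0, 0], "delta_pos": [0, 0, 0.03], "hand": 0},
  {"dr": [0, 0, 0], "delta_pos": [0, 0, 0.03], "hand": 0},
])

```text
time_s: 9.9
eef_pos: [498.1, 9.1, 168.4]
ee_rot: [-0.0, 0.996, -0.094, 0.001]
force: [0.1, -0.1, -0.5]
grip_width: 0.172
```

```bash
python3 - <<'E'
from h import *
for i in range(1): tool([497.5,9,186])
E
```

```text
pos [498.1    9.07 168.38] yaw -10.75 zaxis [ 1.4e-03  3.0e-04 -1.0e+00] F [ 0.08 -0.06 -0.52] M [ 0.084 -0.068  0.002] g 0.172 t 9.9 j [-2.180e-01  3.140e-01  1.669e+00  1.000e-03  1.157e+00  1.540e+00]
tool units [-0.011  0.003 -0.352]
```

Request:
servo_tool([
  {"dr": [0, 0, 0], "delta_pos": [0, 0, 0.03], "hand": 0},
  {"dr": [0, 0, 0], "delta_pos": [0, 0, 0.03], "hand": 0},
  {"dr": [0, 0, 0], "delta_pos": [0, 0, 0.03], "hand": 0},
])

```text
time_s: 10.28
eef_pos: [498.4, 9.2, 164.0]
ee_rot: [-0.0, 0.996, -0.094, 0.001]
force: [0.1, 0.5, 2.5]
grip_width: 0.168
```

```bash
python3 - <<'E'
from h import *
for i in range(1): tool([497.5,9,186])
E
```

```text
pos [498.42   9.23 163.96] yaw -10.75 zaxis [ 2.5e-03  6.0e-04 -1.0e+00] F [0.11 0.53 2.49] M [ 0.206 -0.141  0.004] g 0.168 t 10.28 j [-2.180e-01  3.190e-01  1.675e+00  1.000e-03  1.145e+00  1.540e+00]
tool units [-0.016  0.008 -0.441]
```

Request:
servo_tool([
  {"dr": [0, 0, 0], "delta_pos": [0, 0, 0.03], "hand": 0},
  {"dr": [0, 0, 0], "delta_pos": [0, 0, 0.03], "hand": 0},
  {"dr": [0, 0, 0], "delta_pos": [0, 0, 0.03], "hand": 0},
])

```text
time_s: 10.65
eef_pos: [498.9, 9.2, 160.0]
ee_rot: [-0.0, 0.996, -0.094, 0.002]
force: [-0.4, 1.7, 5.4]
grip_width: 0.168
```

```bash
python3 - <<'E'
from h import *
for i in range(1): tool([497.5,9,186])
E
```

```text
pos [498.92   9.25 159.98] yaw -10.74 zaxis [ 4.3e-03  4.0e-04 -1.0e+00] F [-0.35  1.71  5.37] M [ 0.158  0.068 -0.019] g 0.168 t 10.65 j [-2.170e-01  3.240e-01  1.680e+00  1.000e-03  1.134e+00  1.540e+00]
tool units [-0.025  0.01  -0.521]
```

Request:
servo_tool([
  {"dr": [0, -0.02, 0], "delta_pos": [-0.008, 0, 0.03], "hand": 0},
  {"dr": [0, 0, 0], "delta_pos": [0, 0, 0.03], "hand": 0},
  {"dr": [0, 0, 0], "delta_pos": [-0.004, 0, 0.025], "hand": 0},
])

```text
time_s: 11.02
eef_pos: [498.8, 9.3, 156.4]
ee_rot: [-0.0, 0.996, -0.094, 0.001]
force: [0.4, 0.3, 6.8]
grip_width: 0.166
```

```bash
python3 - <<'E'
from h import *
for i in range(1): tool([498.2,9,186])
E
```

```text
pos [498.83   9.29 156.38] yaw -10.74 zaxis [ 2.6e-03  6.0e-04 -1.0e+00] F [0.44 0.31 6.77] M [ 0.169 -0.013 -0.04 ] g 0.166 t 11.03 j [-2.170e-01  3.290e-01  1.683e+00  1.000e-03  1.127e+00  1.540e+00]
tool units [-0.01   0.007 -0.592]
```

Request:
servo_tool([
  {"dr": [0, -0.01, 0], "delta_pos": [-0.004, 0, 0.02], "hand": 0},
  {"dr": [0, 0, 0], "delta_pos": [-0.004, 0, 0.02], "hand": 0},
  {"dr": [0, 0, 0], "delta_pos": [-0.004, 0, 0.02], "hand": 0},
])

```text
time_s: 11.4
eef_pos: [498.8, 9.3, 154.1]
ee_rot: [-0.0, 0.996, -0.094, 0.001]
force: [-0.6, 0.3, 4.4]
grip_width: 0.169
```

```bash
python3 - <<'E'
from h import *
for i in range(1): tool([498.2,9,186])
E
```

```text
pos [498.8    9.26 154.12] yaw -10.74 zaxis [ 2.9e-03  5.0e-04 -1.0e+00] F [-0.62  0.31  4.4 ] M [ 0.203 -0.022 -0.047] g 0.169 t 11.4 j [-2.170e-01  3.310e-01  1.686e+00  1.000e-03  1.121e+00  1.540e+00]
tool units [-0.009  0.007 -0.638]
```

Request:
servo_tool([
  {"dr": [0, -0.01, 0], "delta_pos": [-0.004, 0, 0.02], "hand": 0},
  {"dr": [0, 0, 0], "delta_pos": [-0.004, 0, 0.02], "hand": 0},
  {"dr": [0, 0, 0], "delta_pos": [-0.004, 0, 0.02], "hand": 0},
])

```text
time_s: 11.78
eef_pos: [498.8, 9.3, 151.9]
ee_rot: [-0.0, 0.996, -0.094, 0.002]
force: [-0.1, -0.2, 5.6]
grip_width: 0.162
```

Request:
servo_tool([
  {"dr": [0, -0.01, 0], "delta_pos": [-0.004, 0, 0.02], "hand": 0},
  {"dr": [0, 0, 0], "delta_pos": [-0.004, 0, 0.02], "hand": 0},
])

```text
time_s: 12.02
eef_pos: [498.8, 9.3, 150.5]
ee_rot: [-0.0, 0.996, -0.094, 0.002]
force: [0.0, 1.7, 5.5]
grip_width: 0.167
```

```bash
python3 - <<'E'
from h import *
for i in range(1): tool([498.2,9,186])
E
```

```text
pos [498.84   9.27 150.46] yaw -10.74 zaxis [ 3.2e-03  4.0e-04 -1.0e+00] F [0.02 1.7  5.51] M [ 0.228 -0.033 -0.003] g 0.167 t 12.03 j [-2.170e-01  3.360e-01  1.691e+00  1.000e-03  1.112e+00  1.540e+00]
tool units [-0.009  0.007 -0.711]
```

Request:
servo_tool([
  {"dr": [0, -0.01, 0], "delta_pos": [-0.004, 0, 0.018], "hand": 0},
  {"dr": [0, 0, 0], "delta_pos": [-0.004, 0, 0.018], "hand": 0},
])

```text
time_s: 12.28
eef_pos: [498.9, 9.2, 149.2]
ee_rot: [-0.0, 0.996, -0.094, 0.001]
force: [-0.3, 1.5, 5.3]
grip_width: 0.168
```

Request:
servo_tool([
  {"dr": [0, -0.01, 0], "delta_pos": [-0.004, 0, 0.018], "hand": 0},
  {"dr": [0, 0, 0], "delta_pos": [-0.004, 0, 0.018], "hand": 0},
])

```text
time_s: 12.52
eef_pos: [498.9, 9.3, 147.9]
ee_rot: [-0.0, 0.996, -0.094, 0.001]
force: [-0.1, 1.0, 6.0]
grip_width: 0.166
```

Request:
servo_tool([
  {"dr": [0, -0.01, 0], "delta_pos": [-0.004, 0, 0.018], "hand": 0},
  {"dr": [0, 0, 0], "delta_pos": [-0.004, 0, 0.018], "hand": 0},
])

```text
time_s: 12.78
eef_pos: [498.9, 9.3, 146.7]
ee_rot: [-0.0, 0.996, -0.094, 0.001]
force: [0.4, 0.6, 6.3]
grip_width: 0.17
```

Request:
servo_tool([
  {"dr": [0, -0.01, 0], "delta_pos": [-0.004, 0, 0.018], "hand": 0},
  {"dr": [0, 0, 0], "delta_pos": [-0.004, 0, 0.018], "hand": 0},
])

```text
time_s: 13.02
eef_pos: [498.9, 9.3, 145.4]
ee_rot: [-0.0, 0.996, -0.094, 0.001]
force: [0.5, 0.3, 5.3]
grip_width: 0.168
```

Request:
servo_tool([
  {"dr": [0, -0.01, 0], "delta_pos": [-0.004, 0, 0.016], "hand": 0},
  {"dr": [0, 0, 0], "delta_pos": [-0.004, 0, 0.016], "hand": 0},
])

```text
time_s: 13.28
eef_pos: [499.2, 9.2, 144.9]
ee_rot: [-0.0, 0.996, -0.094, 0.001]
force: [-1.4, 1.4, 11.3]
grip_width: 0.168
```

Request:
servo_tool([
  {"dr": [0, -0.01, 0], "delta_pos": [-0.004, 0, 0.016], "hand": 0},
  {"dr": [0, 0, 0], "delta_pos": [-0.004, 0, 0.016], "hand": 0},
])

```text
time_s: 13.52
eef_pos: [499.4, 9.2, 144.9]
ee_rot: [-0.0, 0.996, -0.093, 0.002]
force: [-1.9, 1.1, 10.2]
grip_width: 0.167
```

Request:
servo_tool([
  {"dr": [0, -0.01, 0], "delta_pos": [-0.004, 0, 0.016], "hand": 0},
  {"dr": [0, 0, 0], "delta_pos": [-0.004, 0, 0.016], "hand": 0},
])

```text
time_s: 13.78
eef_pos: [499.4, 9.2, 144.9]
ee_rot: [-0.0, 0.996, -0.093, 0.002]
force: [-1.7, 1.1, 10.3]
grip_width: 0.166
```

Request:
servo_tool([
  {"dr": [0, 0, 0], "delta_pos": [-0.01, 0, 0.022], "hand": 0},
  {"dr": [0, 0, 0], "delta_pos": [-0.01, 0, 0.022], "hand": 0},
  {"dr": [0, 0, 0], "delta_pos": [-0.01, 0, 0.022], "hand": 0},
])

```text
time_s: 14.15
eef_pos: [499.4, 9.2, 144.9]
ee_rot: [0.0, 0.996, -0.093, 0.005]
force: [-2.1, 1.9, 12.1]
grip_width: 0.165
```

```bash
python3 - <<'E'
from h import *
tool([498.8,9,145])
E
```

```text
pos [499.4    9.22 144.86] yaw -10.7 zaxis [ 0.0091 -0.0017 -1.    ] F [-2.13  1.95 12.1 ] M [ 0.247  0.233 -0.021] g 0.165 t 14.15 j [-0.217  0.341  1.7    0.     1.091  1.541]
tool units [-0.011  0.007 -0.003]
```

Request:
servo_tool([
  {"dr": [0.008, -0.04, 0], "delta_pos": [-0.006, 0, 0.025], "hand": 0},
  {"dr": [0, -0.02, 0], "delta_pos": [-0.006, 0, 0.026], "hand": 0},
  {"dr": [0, -0.01, 0], "delta_pos": [-0.006, 0, 0.026], "hand": 0},
])

```text
time_s: 14.52
eef_pos: [499.8, 9.1, 144.8]
ee_rot: [-0.0, 0.996, -0.093, 0.001]
force: [-3.5, 1.6, 15.6]
grip_width: 0.168
```

```bash
python3 - <<'E'
from h import *
tool([498.8,9,145])
E
```

```text
pos [499.83   9.12 144.85] yaw -10.67 zaxis [ 2.5e-03  4.0e-04 -1.0e+00] F [-3.54  1.59 15.62] M [ 0.224  0.597 -0.012] g 0.168 t 14.53 j [-2.170e-01  3.450e-01  1.694e+00  1.000e-03  1.100e+00  1.540e+00]
tool units [-0.02   0.006 -0.003]
```

Request:
servo_tool([
  {"dr": [0, 0, 0], "delta_pos": [0, 0, 0.005], "hand": 0},
  {"dr": [0, 0, 0], "delta_pos": [0, 0, 0], "hand": 0.35},
  {"dr": [0, 0, 0], "delta_pos": [0, 0, 0], "hand": 0.4},
  {"dr": [0, 0, 0], "delta_pos": [0, 0, 0], "hand": 0.4},
  {"dr": [0, 0, 0], "delta_pos": [0, 0, 0], "hand": 0.4},
])

```text
time_s: 15.15
eef_pos: [499.0, 9.0, 143.8]
ee_rot: [-0.0, 0.996, -0.093, -0.0]
force: [-0.3, -0.5, 0.0]
grip_width: 0.401
```

```bash
python3 - <<'E'
from h import *
tool([573.3,-4.2,230])
p,ds=capture("scene");cv2.imwrite("pics/scene11.png",cv2.resize(p[160:230,230:310,::-1],None,fx=9,fy=8,interpolation=cv2.INTER_CUBIC))
E
```

```text
pos [499.     8.98 143.84] yaw -10.67 zaxis [-0.e+00  2.e-04 -1.e+00] F [-0.26 -0.51  0.04] M [ 0.018  0.031 -0.01 ] g 0.401 t 15.15 j [-0.217  0.346  1.696  0.     1.1    1.54 ]
tool units [ 1.509 -0.016 -1.723]
```

View pics/scene11.png

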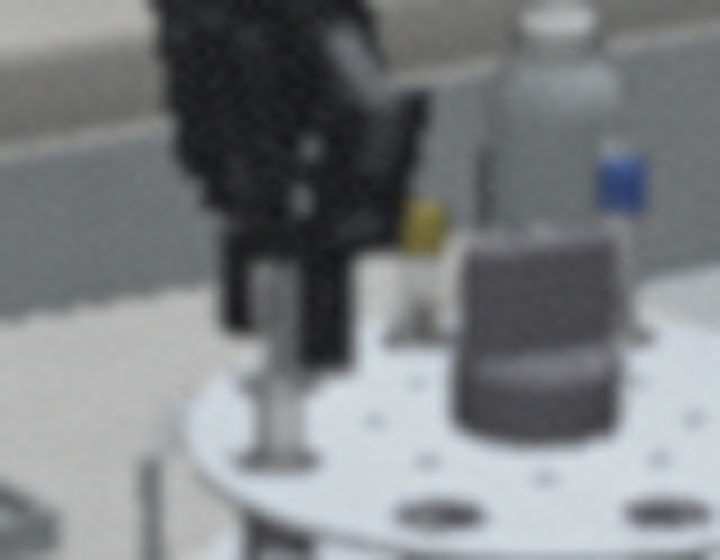

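Request:
servo_tool([
  {"dr": [0, 0, 0], "delta_pos": [0, 0, -0.2], "hand": 0.4},
  {"dr": [0, 0, 0], "delta_pos": [0, 0, -0.5], "hand": 0.4},
  {"dr": [0, 0, 0], "delta_pos": [0, 0, -0.6], "hand": 0.4},
  {"dr": [0, 0, 0], "delta_pos": [0, 0, -0.4], "hand": 0.4},
  {"dr": [0, 0, 0], "delta_pos": [0, 0, 0], "hand": 0.4},
  {"dr": [0, 0, 0], "delta_pos": [0.4, 0, 0], "hand": 0.4},
  {"dr": [0, 0, 0], "delta_pos": [0.7, 0, 0], "hand": 0.4},
  {"dr": [0, 0, 0], "delta_pos": [0.4, 0, 0], "hand": 0.4},
  {"dr": [0, 0, 0], "delta_pos": [0, 0, 0], "hand": 0.4},
])

```text
time_s: 16.32
eef_pos: [573.7, -5.1, 231.2]
ee_rot: [-0.0, 0.996, -0.093, -0.001]
force: [-1.1, 0.9, -0.1]
grip_width: 0.399
```

```bash
python3 - <<'E'
from h import *
tool([574,-5,143])
p,ds=capture("scene");cv2.imwrite("pics/scene12.png",cv2.resize(p[150:240,230:350,::-1],None,fx=6,fy=6,interpolation=cv2.INTER_CUBIC))
us,S=cloud("scene",ds)
m=(np.hypot(S[:,0]-496,S[:,1]-10)<20)&(S[:,2]>118);q=S[m];print(m.sum(),q.max(0),q.mean(0))
E
```

```text
pos [573.68  -5.07 231.23] yaw -10.66 zaxis [-2.e-03  6.e-04 -1.e+00] F [-1.08  0.93 -0.11] M [ 0.023 -0.027 -0.051] g 0.399 t 16.32 j [-0.213  0.422  1.343  0.     1.378  1.544]
tool units [ 0.01  -0.002  1.765]
128 [505.17440071  15.86168969 172.31193403] [494.1920116    5.93271877 147.56598663]
```

View pics/scene12.png

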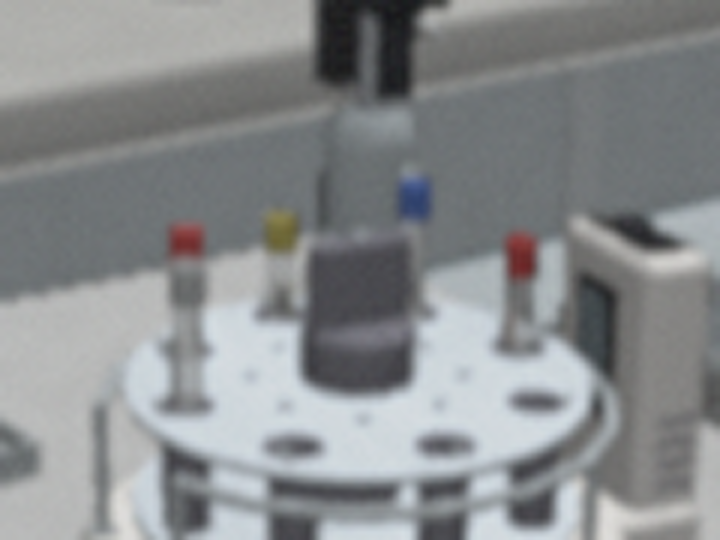

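Request:
servo_tool([
  {"dr": [0, 0.012, 0], "delta_pos": [0.008, 0, 0.3], "hand": 0.4},
  {"dr": [0, 0, 0], "delta_pos": [0, 0, 0.5], "hand": 0.4},
  {"dr": [0, 0, 0], "delta_pos": [0, 0, 0.5], "hand": 0.4},
  {"dr": [0, 0, 0], "delta_pos": [0, 0, 0.2], "hand": 0.4},
  {"dr": [0, 0, 0], "delta_pos": [0, 0, 0], "hand": 0.4},
])

```text
time_s: 17.0
eef_pos: [569.8, -3.9, 151.5]
ee_rot: [-0.0, 0.996, -0.093, -0.001]
force: [0.0, -0.0, -0.7]
grip_width: 0.394
```

```bash
python3 - <<'E'
from h import *
tool([574,-5,143])
E
```

```text
pos [569.79  -3.86 151.51] yaw -10.62 zaxis [-2.9e-03  8.0e-04 -1.0e+00] F [ 0.   -0.02 -0.67] M [ 0.013 -0.046  0.019] g 0.394 t 17.0 j [-0.212  0.483  1.467  0.     1.195  1.544]
tool units [0.088 0.007 0.17 ]
```

Request:
servo_tool([
  {"dr": [0, 0.015, 0], "delta_pos": [0.09, 0.005, 0.1], "hand": 0.4},
  {"dr": [0, 0, 0], "delta_pos": [0.005, 0, 0.07], "hand": 0.4},
  {"dr": [0, 0, 0], "delta_pos": [0, 0, 0], "hand": 0.4},
])

```text
time_s: 17.38
eef_pos: [575.4, -5.2, 144.1]
ee_rot: [0.0, 0.996, -0.093, 0.001]
force: [-0.4, 0.0, 0.4]
grip_width: 0.404
```

```bash
python3 - <<'E'
from h import *
tool([574,-5,143])
p,ds=capture("scene");cv2.imwrite("pics/scene13.png",cv2.resize(p[150:240,230:350,::-1],None,fx=6,fy=6,interpolation=cv2.INTER_CUBIC))
E
```

```text
pos [575.37  -5.17 144.1 ] yaw -10.62 zaxis [ 2.9e-03 -4.0e-04 -1.0e+00] F [-0.42  0.03  0.45] M [-0.014 -0.032  0.019] g 0.404 t 17.38 j [-0.213  0.499  1.462  0.     1.178  1.543]
tool units [-0.028  0.002  0.022]
```

View pics/scene13.png

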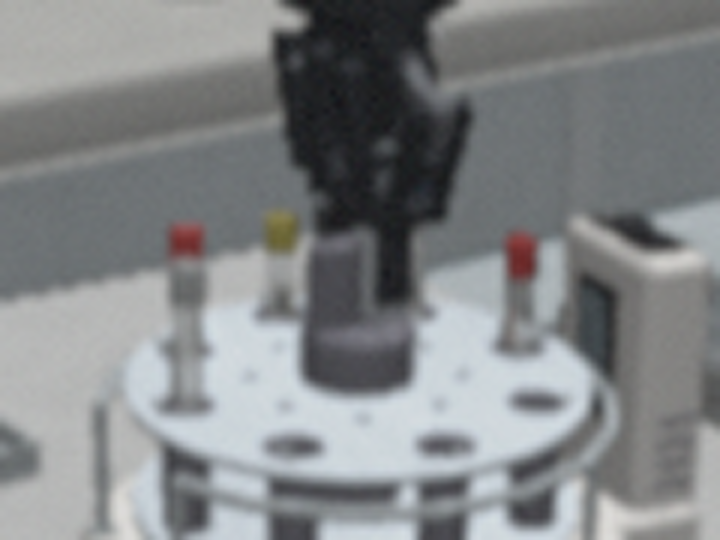

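Request:
servo_tool([
  {"dr": [0, -0.015, 0], "delta_pos": [-0.025, 0, 0.015], "hand": 0.25},
  {"dr": [0, 0, 0], "delta_pos": [0, 0, 0], "hand": 0.1},
  {"dr": [0, 0, 0], "delta_pos": [0, 0, 0], "hand": 0},
  {"dr": [0, 0, 0], "delta_pos": [0, 0, 0], "hand": 0},
  {"dr": [0, 0, 0], "delta_pos": [0, 0, 0], "hand": 0},
], squeeze=60)

```text
time_s: 18.05
eef_pos: [574.2, -4.5, 143.9]
ee_rot: [-0.0, 0.996, -0.092, 0.001]
force: [-0.1, -0.0, -0.4]
grip_width: 0.128
```

```bash
python3 - <<'E'
from h import *
tool([574,-5,143])
E
```

```text
pos [574.23  -4.54 143.88] yaw -10.61 zaxis [ 1.1e-03  5.0e-04 -1.0e+00] F [-0.14 -0.03 -0.4 ] M [ 0.035 -0.024 -0.08 ] g 0.128 t 18.05 j [-2.120e-01  4.980e-01  1.465e+00  1.000e-03  1.178e+00  1.544e+00]
tool units [-0.003  0.01   0.018]
```

Request:
servo_tool([
  {"dr": [0, 0, 0.4], "delta_pos": [0, 0, 0], "hand": 0},
  {"dr": [0, 0, 0.5], "delta_pos": [0, 0, 0], "hand": 0},
  {"dr": [0, 0, 0.5], "delta_pos": [0, 0, 0], "hand": 0},
  {"dr": [0, 0, 0.5], "delta_pos": [0, 0, 0], "hand": 0},
  {"dr": [0, 0, 0.5], "delta_pos": [0, 0, 0], "hand": 0},
])

```text
time_s: 18.68
eef_pos: [574.2, -4.7, 143.9]
ee_rot: [0.001, 0.954, -0.3, 0.001]
force: [-0.1, 1.0, -0.1]
grip_width: 0.131
```

```bash
python3 - <<'E'
from h import *
tool([574.2,-4.5,143])
E
```

```text
pos [574.18  -4.74 143.87] yaw -34.96 zaxis [ 7.0e-04 -1.6e-03 -1.0e+00] F [-0.08  0.96 -0.08] M [ 0.121 -0.019  0.594] g 0.131 t 18.68 j [-0.212  0.498  1.465 -0.002  1.178  1.97 ]
tool units [-0.002 -0.004  0.017]
```

Request:
servo_tool([
  {"dr": [0, 0, 0.45], "delta_pos": [0, 0, 0], "hand": 0},
  {"dr": [0, 0, 0.5], "delta_pos": [0, 0, 0], "hand": 0},
  {"dr": [0, 0, 0.5], "delta_pos": [0, 0, 0], "hand": 0},
  {"dr": [0, 0, 0.4], "delta_pos": [0, 0, 0], "hand": 0},
  {"dr": [0, 0, 0], "delta_pos": [0, 0, 0], "hand": 0},
])

```text
time_s: 19.3
eef_pos: [574.0, -4.9, 143.9]
ee_rot: [0.001, 0.891, -0.453, 0.0]
force: [-0.0, 0.2, -0.8]
grip_width: 0.132
```

```bash
python3 - <<'E'
from h import *
tool([574.2,-4.5,143])
p,ds=capture("scene");cv2.imwrite("pics/scene14.png",cv2.resize(p[150:240,230:350,::-1],None,fx=6,fy=6,interpolation=cv2.INTER_CUBIC))
E
```

```text
pos [574.01  -4.86 143.86] yaw -53.91 zaxis [ 0.     -0.0021 -1.    ] F [-0.03  0.25 -0.76] M [ 0.171  0.013 -0.53 ] g 0.132 t 19.3 j [-2.120e-01  4.980e-01  1.465e+00 -2.000e-03  1.179e+00  2.301e+00]
tool units [-0.004 -0.007  0.017]
```

View pics/scene14.png

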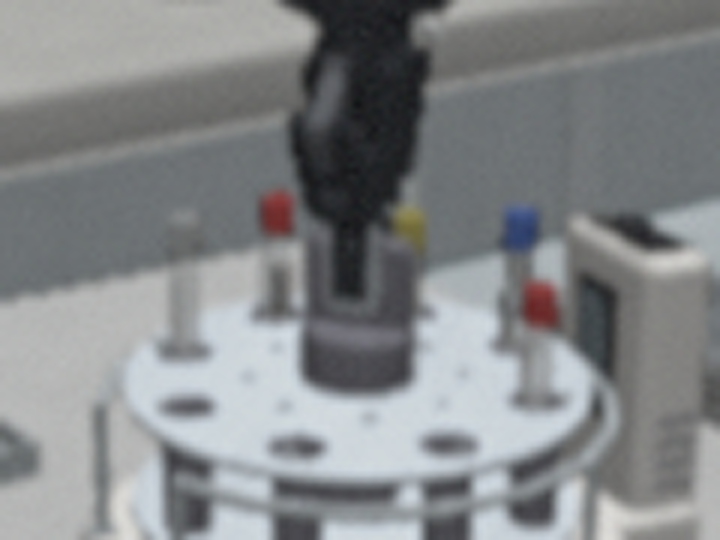

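Request:
servo_tool([
  {"dr": [0, 0, 0.18], "delta_pos": [0, 0, 0], "hand": 0},
  {"dr": [0, 0, 0], "delta_pos": [0, 0, 0], "hand": 0},
  {"dr": [0, 0, 0], "delta_pos": [0, 0, 0], "hand": 0.3},
  {"dr": [0, 0, 0], "delta_pos": [0, 0, 0], "hand": 0.4},
  {"dr": [0, 0, 0], "delta_pos": [0, 0, 0], "hand": 0.4},
  {"dr": [0, 0, 0], "delta_pos": [0, 0, 0], "hand": 0.4},
])

```text
time_s: 20.1
eef_pos: [574.2, -5.2, 144.0]
ee_rot: [0.001, 0.885, -0.466, 0.001]
force: [-0.2, 1.1, -0.0]
grip_width: 0.399
```

Request:
servo_tool([
  {"dr": [0, 0, 0], "delta_pos": [0, 0, -0.2], "hand": 0.4},
  {"dr": [0, 0, 0], "delta_pos": [0, 0, -0.5], "hand": 0.4},
  {"dr": [0, 0, 0], "delta_pos": [0, 0, -0.7], "hand": 0.4},
  {"dr": [0, 0, 0], "delta_pos": [0, 0, -0.7], "hand": 0.4},
  {"dr": [0, 0, 0], "delta_pos": [0, 0, -0.3], "hand": 0.4},
  {"dr": [0, 0, 0], "delta_pos": [0, 0, 0], "hand": 0.4},
])

```text
time_s: 20.85
eef_pos: [574.1, -4.8, 271.5]
ee_rot: [0.001, 0.885, -0.466, 0.002]
force: [0.1, -0.4, -0.3]
grip_width: 0.399
```

```bash
python3 - <<'E'
from h import *
tool([574.2,-4.5,143])
p,ds=capture("scene");cv2.imwrite("pics/scene15.png",cv2.resize(p[150:240,230:350,::-1],None,fx=6,fy=6,interpolation=cv2.INTER_CUBIC))
us,S=cloud("scene",ds)
for c in ((496,10),(508.5,49.6)):
    m=(np.hypot(S[:,0]-c[0],S[:,1]-c[1])<18)&(S[:,2]>118)&(S[:,2]<190);q=S[m];print(c,m.sum(),q.max(0) if m.sum() else 0)
    
E
```

```text
pos [574.09  -4.8  271.47] yaw -55.58 zaxis [ 0.0034 -0.0038 -1.    ] F [ 0.11 -0.43 -0.3 ] M [ 0.027 -0.052 -0.05 ] g 0.399 t 20.85 j [-0.211  0.397  1.275 -0.003  1.465  2.33 ]
tool units [-0.017 -0.004  2.569]
(496, 10) 0 0
(508.5, 49.6) 57 [526.10087745  61.15897494 171.84126361]
```

View pics/scene15.png

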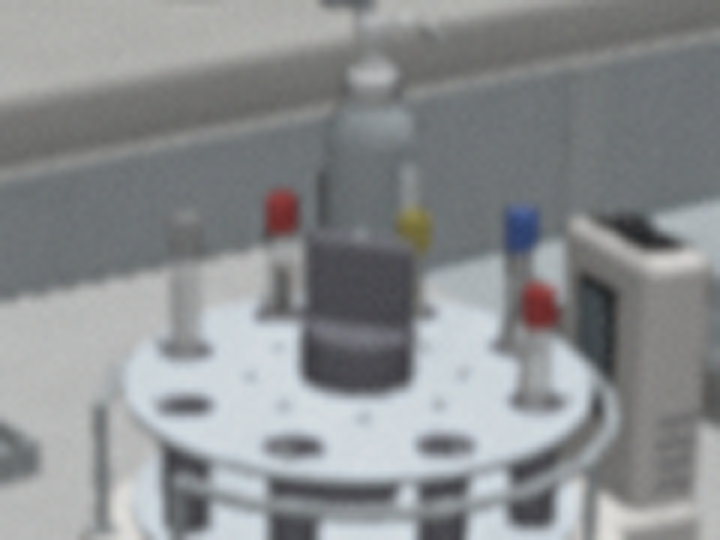

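```bash
python3 - <<'E'
from h import *
print(ticket.finish_job())
E
```

```text
the job is handed in; nothing more can be done
None
```

The sample tube is in the pocket at the loading gap, the carousel has been turned one click clockwise, and the job was handed in at about 21 s of the 72 s.

- **Loading:** I took the tube from the rack by its cap and lowered it into the pocket. The leaf dragged on it with about 5–6 N. The stop was felt with the tube's foot about 73 mm above the table. The last total push was 15.6 N. Taking off the leaf's drag gives about 10 N on the stop, a little over the 8 N asked for. The stop force is an estimate, because the drag can only be measured while the tube moves. A side force of about 3.5 N was also there at the end of the push.
- **Turning:** I turned the hub knob 45° clockwise with the gripper and let go. The arm then went straight up, clear of everything.
- **Last checks:**
  - In the final picture the holes sit in the same places as before the turn, so the carousel is centred in its notch. The loaded tube stands one pocket on, and an empty pocket is at the gap.
  - The depth camera puts the top of the loaded tube's cap at about 172 mm; 171 mm was expected from the felt stop.
  - The last force reading was near zero. No other object looked disturbed in the part of the scene I viewed. I did not take a final picture of the whole table.
- **Disagreement:** the two cameras differed by about 2 mm on positions. I used values between the two, which fitted within the pocket's flared mouth.

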